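# Clear spent filters from a fume extractor

### The arm

A 6-joint arm with a two-finger parallel gripper is mounted at the origin on the work surface. World frame = base frame: x ahead of the robot, y to its left, z up, the work surface at z = 0. Lengths are in m, angles in rad, forces in N, time in s.
With the tool pointing down it reaches from about 0.35 to 0.775 m from the base axis. Payload 7.3 kg.
Tool frame: the origin (TCP) lies midway between the tips of the shut fingers; the grasp point (between the pads) lies 19 mm behind it (bot.hold_point_z is the distance from the TCP to the grasp point, in m); z points along the fingers, y is the line along which they close (so a half turn about z gives the same grasp; the last joint's range is limited). The gripper opens to 92 mm and grips with 3 to 60 N. Pads are 19 mm wide; open, the fingers measure 130 mm over their backs; the gripper's body (75 mm by 190 mm) begins 47 mm behind the grasp point.
Start: joints at [1.071, 0.342, 1.524, -0, 1.275, -0.146], TCP at [0.182, 0.493, 0.227] pointing down, gripper open.
Joint ranges: [-2.53, 2.53], [-0.77, 2.02], [0.04, 2.7], [-1, 4.14], [0.28, 2.66], [-3.11, 3.11]. Speed limits (rad/s): [2.57, 2.57, 3.14, 3.14, 3.14, 3.14].

### API

Orientations are given as [roll, pitch, yaw] about the fixed x, y, z axes, in that order (R = Rz(yaw) Ry(pitch) Rx(roll)).
In Python, from cell import bot, vision gives the robot as it stands. The module is installed in compiled form; this text tells all that it offers.
- The arm moves only by the shell command python3 -m creep 'ROWS' [OPENING] [FORCE]. ROWS is JSON, a list of rows, each a list of 6 numbers: the shift along the tool's x, y, z scaled (see below), then the turn, a rotation vector about the tool's x, y, z scaled (see below). In form: [[tx, ty, tz, wx, wy, wz], ...]. A call has 1 to 5 rows; each row is the pose to reach, as a shift and turn from the pose commanded when the call began, along the tool's axes at that moment; what a row does not reach only later rows make up. The controller multiplies each number of a shift by 0.2 m and each number of a turn by 90 degrees. A row lasts 1/8 s, in which the tool goes at most 62.5 mm and 10.7 degrees, less where a joint would pass 70% of its speed; a pose out of reach is approached as far as the arm can. A call with a number of a shift or a turn outside -1 to 1 is refused whole. A call with a gripper value outside its range is refused whole. OPENING is the closure, from -1 (fully open) to 1 (shut), set as the call begins (- or left out, the last holds). The fingers move at their own pace and stop on an object; FORCE is the grip in N (left out, the last holds). Time passes only in rows, so rows that repeat a pose let the fingers close. It gives the time, the measured TCP pose, the force, the opening and the grip force at its end, in the units of the state.
- bot.observe(): the state, without advancing time (a new reading comes with each control period).
- vision.capture(name): name is "scene" or "top" or "wrist"; returns (picture, depth): 384x512x3 uint8, blue, green, red; 384x512 float32, m along the optical axis (not along the pixel's ray), 0 where there is no reading.
- vision.calibration(name): a dict with "fx", "fy", "cx", "cy" (pixels), "k1" (the pictures are not rectified: a ray, as slopes to the right and down, at radius r is drawn at 1 + k1 r^2 times it, then the intrinsics apply), "rvec" (rotation vector, rad) and "tvec" (3), from world to camera coordinates, as OpenCV has them. Camera axes: x right, y down, z forward; pixel columns grow to the right and rows downward; lengths in m; the calibration is good to about 2 mm. A picture is of the moment at which its call begins: read the wrist's pose just before it. calibration takes no time and is no camera call; for the wrist camera it gives the pose at the moment of the call.
- bot.close_job(): hands the job in; it is judged then, once.
The state is a dict: "time_s": time; "qpos": joint angles; "joint_velocities": joint speeds; "joint_torque": joint torques, N m; "ee_pos": TCP position; "ee_rot": TCP orientation; "contact_force": force on the tool from outside, world axes, zero at the start; "wrist_torque": the same for the moment, N m; "width": finger opening in m; "grasp_force": force on a finger pad.
Only numpy, scipy, OpenCV 4.12 (cv2) and the standard library are available. Lean on these libraries where they do the work, as an engineer would, in place of code of your own. Each camera call takes 0.05 s, during which the arm holds its last target. There are 200 camera calls.

### The job

Service the bench fume extractor: twist every spent filter cartridge counter-clockwise out of its port, lift it out and put it in the open waste case, along with any spent cartridge left lying on the bench. When all of them are in the case, press the spray can's nozzle right down for a moment to give the empty ports a puff of cleaner, and press the case lid fully shut past its catch. Leave the mug, the tape and the screwdriver where they are.

Things in the scene. Friction and masses are not known exactly. Their poses are not given: they have to be found in the camera images.
- filter1: Spent filter, grey twist-out plug, locked in port 1; may be absent. Origin: centre of underside, z up. Pleated stub 48 mm dia, z 0-24 mm; at its foot two lugs 10 wide, 6 high, reaching 31 mm from the axis along own +x and -x; flange 72 dia, z 24-30; grip bar 60 long (own x), 20 wide (own y), z 30-64. 0.14 kg. Starts with own x along extractor x (-0.05 to 0.14 rad).
- filter2: Spent filter, same shape and start as filter1, locked in port 2; may be absent.
- filter3: Spent filter, same shape and start as filter1, locked in port 3; may be absent.
- filter4: Spent filter, same shape as filter1, standing loose on the bench behind extractor and case at any yaw; may be absent.
- extractor: Fixed grey fume extractor box, 140 (x) x 285 (y) mm, top 60 mm high, with three square collars 22 mm high, 80 mm outside (the bayonet ports) in a row along y; small spray can, 52 mm dia, clamped at its +y end. Origin on the bench, mid of the 370 mm overall length. Two steel tabs in each port, at +x and -x, hold the filter's lugs down.
- port1 (a point): centre of the floor of port 1, 60 mm above the bench, axes as the extractor; port 3 is nearest the spray can. A filter's underside sits here. It is free to lift when turned counter-clockwise from above to 0.6 - 1.2 rad from the extractor's x (end stops near -0.1 and 1.3 rad); lift 24 mm straight up to clear the collar.
- port2 (a point): centre of the floor of port 2, 60 mm above the bench, axes as the extractor; port 3 is nearest the spray can. A filter's underside sits here. It is free to lift when turned counter-clockwise from above to 0.6 - 1.2 rad from the extractor's x (end stops near -0.1 and 1.3 rad); lift 24 mm straight up to clear the collar.
- port3 (a point): centre of the floor of port 3, 60 mm above the bench, axes as the extractor; port 3 is nearest the spray can. A filter's underside sits here. It is free to lift when turned counter-clockwise from above to 0.6 - 1.2 rad from the extractor's x (end stops near -0.1 and 1.3 rad); lift 24 mm straight up to clear the collar.
- nozzle (a joint): travel of the spray can's nozzle cap: 0 up, 0.008 m fully down; sprung, fully down takes about 8 N. It springs back by itself
- nozzle_top (a point): centre of the top of the white nozzle cap of the spray can (28 mm diameter, pressed straight down), about 146 mm above the bench
- case: black plastic waste case fixed to the bench, 162 (x) x 312 (y) x 84 (z) mm outside, walls and floor 6 mm, open at the top with its hinged lid standing up on the +x side. Origin at the centre of its underside
- case_in (a point): centre of the case's inner floor, 6 mm above the bench; clear inside 150 (x) x 300 (y) x 78 (z) mm, axes as the case
- lid (a joint): angle of the case lid: 0 fully shut, about 1.57 standing upright; a stiff hinge, it stays where it is left. A sprung catch resists at about 0.09 rad and snaps below about 0.04 rad; about 10 N at the front edge gets it past
- lid_edge (a point): point on the lid's outer (upper when shut) face, in the middle of its width and 15 mm from its free edge; 160 mm from the hinge. Lid 175 mm deep, 312 mm wide, 8 mm thick, with an 80 mm wide lip under the middle of the free edge
- lid_hinge (a point): middle of the lid's hinge line, at the +x rim of the case, 84 mm above the bench; the hinge line runs along the case's y; axes turn with the lid (lid extends to own -x)
- mug: white ceramic mug, 80 mm across, 95 mm high: a bystander, origin under its centre
- tape: roll of tape lying flat, 100 mm across, 25 mm high: a bystander, origin under its centre
- screwdriver: screwdriver, 200 mm long, lying on the bench: a bystander
Not all that is in view belongs to the job. What is shaped like the filter3 but green or red is not meant. What is shaped like the filter1 but turquoise is not meant.

How it is judged:
By the outcome, as a careful person would: the job done as asked, in the order asked, and still so for the second after the job is handed in, with the robot touching nothing.
Of filter1, filter2, filter3, filter4 only 3 to 4 are there at a start; the rules pass over those that are not, and their reading is None.
At some moment in a run one of filter4 may be knocked a few centimetres aside while the robot is not near it.
Once in a run the grip may slacken for a moment while it holds something.
It also fails if it takes over 210 s, if anything falls off the work surface, if the arm or the gripper's body presses on something with over 40 N, if the wrist force passes 120 N, or if a joint passes its speed limit or range.

## Working session

There is one attempt and no reset: what is moved stays moved. The work goes in short steps, Python scripts to look and compute and a shell command to move; the robot and the scene stay as the last step left them, time stands still between calls to the robot, and variables do not carry over. Pictures are saved under pics/ and viewed, at most 14 in all, crops included, and the job is handed in when it is done.

```bash
mkdir -p pics
cat > h.py <<'E'
import numpy as np, cv2
from cell import bot, vision
from scipy.spatial.transform import Rotation as R
def cap(n, f):
    c=vision.calibration(n); p,d=vision.capture(n); cv2.imwrite('pics/'+f+'.png',p); np.savez('pics/'+f+'.npz',p=p,d=d,**{k:np.array(v) for k,v in c.items()}); return p,d,c
def load(f):
    z=np.load('pics/'+f+'.npz'); return z['p'],z['d'],{k:z[k] for k in ('fx','fy','cx','cy','k1','rvec','tvec')}
def ray(c,u,v):
    K=np.array([[c['fx'],0,c['cx']],[0,c['fy'],c['cy']],[0,0,1.]],float)
    q=cv2.undistortPoints(np.array([[[u,v]]],float),K,np.array([float(c['k1']),0,0,0]))[0,0] 
    M=cv2.Rodrigues(np.array(c['rvec'],float))[0]; t=np.array(c['tvec'],float).ravel()
    return -M.T@t, M.T@np.array([q[0],q[1],1]), 
def atz(c,u,v,z):
    o,r=ray(c,u,v); return o+r*(z-o[2])/r[2]
def atd(c,d,u,v):
    o,r=ray(c,u,v); w=d[int(v)-1:int(v)+2,int(u)-1:int(u)+2]; w=w[w>0]; return o+r*np.median(w) if len(w) else None
def cloud(c,d):
    h,w=d.shape; u,v=np.meshgrid(np.arange(w),np.arange(h))
    K=np.array([[c['fx'],0,c['cx']],[0,c['fy'],c['cy']],[0,0,1.]],float)
    q=cv2.undistortPoints(np.stack([u,v],-1).reshape(-1,1,2).astype(float),K,np.array([float(c['k1']),0,0,0]))[:,0]
    P=np.c_[q,np.ones(len(q))]*d.reshape(-1,1); M=cv2.Rodrigues(np.array(c['rvec'],float))[0]
    X=(P-np.array(c['tvec'],float).ravel())@M; X[d.ravel()==0]=np.nan
    return X.reshape(h,w,3)
def tri(a,b):
    (o1,r1),(o2,r2)=a,b
    s=np.linalg.lstsq(np.c_[r1,-r2],o2-o1,rcond=None)[0]
    p,q=o1+s[0]*r1,o2+s[1]*r2; return (p+q)/2,np.linalg.norm(p-q)
def go(p=None,yaw=None,rot=None):
    "shift,turn in move units from current measured pose, tool down with tool y at world angle yaw"
    s=bot.observe(); T=R.from_euler('xyz',s['ee_rot']); 
    sh=T.inv().apply(np.array(p)-s['ee_pos'])/0.2
    w=np.zeros(3)
    if rot is not None: w=(T.inv()*R.from_euler('xyz',rot)).as_rotvec()/(np.pi/2)
    if yaw is not None:
        best=None
        for k in (-1,0,1):
            a=yaw+k*np.pi; y=np.array([np.cos(a),np.sin(a),0]); z=np.array([0,0,-1.]); G=R.from_matrix(np.c_[np.cross(y,z),y,z])
            v=(T.inv()*G).as_rotvec()/(np.pi/2)
            if best is None or np.linalg.norm(v)<np.linalg.norm(best): best=v
        w=best
    print('row',np.round(np.r_[sh,w],4).tolist(),'q6',round(s['qpos'][5],3))
E
python3 - <<'E'
from h import *
print(bot.observe())
for n in ('scene','top','wrist'):
    p,d,c=cap(n,n+'0'); print(n,{k:np.round(v,3).tolist() for k,v in c.items()})
    cv2.imwrite(f'pics/{n}0b.png',cv2.resize(p,(800,600),interpolation=cv2.INTER_CUBIC))
E
```

```text
{'time_s': 0.0, 'qpos': array([ 1.07099187e+00,  3.42704039e-01,  1.52505569e+00, -2.82366105e-05,
        1.27541743e+00, -1.46024232e-01]), 'joint_velocities': array([ 0.00023727, -0.00059875, -0.00286332,  0.00045825,  0.00024914,
       -0.00141901]), 'joint_torque': array([ 1.99500537e-04, -4.31242454e+01, -2.44219279e+01,  7.17375451e-02,
        5.60231984e-02, -1.33963140e-04]), 'ee_pos': array([0.18167385, 0.49210289, 0.22604118]), 'ee_rot': array([-3.14002109e+00, -2.03841010e-04,  2.78782051e+00]), 'contact_force': array([ 0.18576748, -0.12335942, -0.1586537 ]), 'wrist_torque': array([-0.00200287,  0.02009684, -0.00376249]), 'grasp_force': 0.0, 'width': 0.09158762567354588}
scene {'fx': 482.606, 'fy': 482.606, 'cx': 258.48, 'cy': 201.52, 'k1': -0.085, 'rvec': [2.19, 1.365, -0.439], 'tvec': [-0.193, -0.36, 1.979]}
top {'fx': 433.585, 'fy': 433.585, 'cx': 262.025, 'cy': 190.818, 'k1': -0.16, 'rvec': [2.193, -2.165, 0.112], 'tvec': [-0.052, 0.546, 1.299]}
wrist {'fx': 271.728, 'fy': 271.728, 'cx': 259.983, 'cy': 191.401, 'k1': -0.045, 'rvec': [-2.37, -1.65, -0.244], 'tvec': [-0.525, -0.036, 0.392]}
```

View pics/scene0b.png

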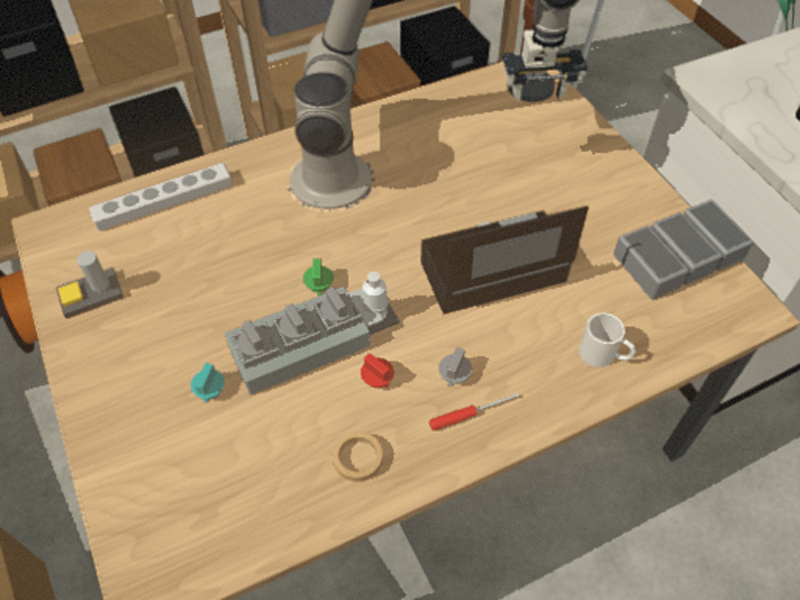

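View pics/top0b.png

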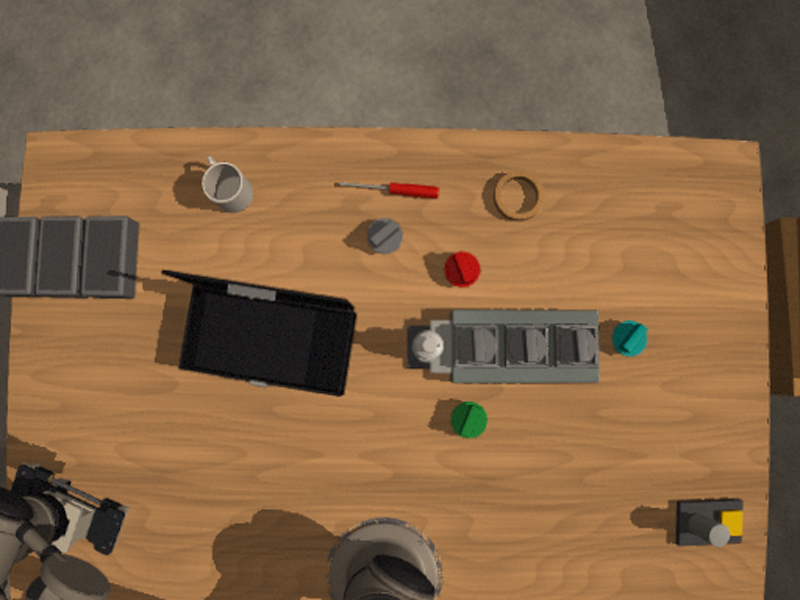

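The scene picture shows all three ports filled and a loose grey filter at about (455,367). In the top view the filter is at (384,236), the extractor spans (452–598, 310–382), the nozzle is at (428,346), the case at (268,340), and the lid stands up on its far side. I'll measure from both depth views.

Run:
```python
from h import *
for f in ('top0','scene0'):
    p,d,c=load(f); X=cloud(c,d); print(f)
    def sel(x0,x1,y0,y1,z0,z1):
        m=(X[...,0]>x0)&(X[...,0]<x1)&(X[...,1]>y0)&(X[...,1]<y1)&(X[...,2]>z0)&(X[...,2]<z1); return X[m],m
    if f=='top0':
        for n,(u,v) in dict(f4=(384,236),can=(428,344),p3=(482,346),p2=(532,346),p1=(580,346),casefloor=(250,340),lidtop=(255,285),bench=(384,420)).items():
            print(n,np.round(atd(c,d,u*.64,v*.64),4))
        bases={n:atd(c,d,u*.64,v*.64)[:2] for n,(u,v) in dict(f4=(384,236),p3=(482,346),p2=(532,346),p1=(580,346)).items()}
    for n,b in bases.items():
        zt=.064 if n=='f4' else .124
        P,m=sel(b[0]-.05,b[0]+.05,b[1]-.045,b[1]+.045,zt-.012,zt+.012)
        if len(P)<8: print(n,len(P)); continue
        r=cv2.minAreaRect(P[:,:2].astype(np.float32)*1000)
        print(n,len(P),np.round(r[0],1),np.round(r[1],1),round(r[2],1),'z',np.round(np.median(P[:,2]),4))
    P,m=sel(.2,.8,-.4,.1,.135,.16); print('noz',len(P),P.mean(0) if len(P) else 0, P[:,2].max() if len(P) else 0)
p,d,c=load('top0')
cv2.imwrite('pics/t1.png',cv2.resize(p[190:255,255:395],(800,371),interpolation=cv2.INTER_CUBIC))
cv2.imwrite('pics/t2.png',cv2.resize(p[165:260,95:245],(800,507),interpolation=cv2.INTER_CUBIC))
cv2.imwrite('pics/t12.png',np.vstack([cv2.resize(p[190:255,255:395],(640,297),interpolation=cv2.INTER_CUBIC),cv2.resize(p[165:240,95:245],(600,300),interpolation=cv2.INTER_CUBIC).copy() if 0 else cv2.copyMakeBorder(cv2.resize(p[168:256,100:238],(470,300),interpolation=cv2.INTER_CUBIC),0,0,0,170,cv2.BORDER_CONSTANT)]))
```

```text
top0
f4 [0.6625 0.0053 0.0632]
can [ 0.4548 -0.078   0.1461]
p3 [ 0.4529 -0.1767  0.1223]
p2 [ 0.4537 -0.2678  0.1234]
p1 [ 0.4543 -0.3565  0.124 ]
casefloor [0.461  0.2701 0.0069]
lidtop [0.5435 0.2081 0.2571]
bench [0.3076 0.0015 0.001 ]
f4 139 [671.5   4.8] [20.2 60. ] 40.6 z 0.0626
p3 156 [ 455.4 -168.7] [59.5 20.5] 1.6 z 0.1231
p2 167 [ 456. -265.] [60.1 21.6] 5.1 z 0.1233
p1 164 [ 456.1 -359.6] [59.3 22.4] 6.8 z 0.1231
noz 90 [ 0.46038145 -0.06831337  0.14561842] 0.15811839131020355
scene0
f4 108 [671.7   7. ] [20.5 63.6] 41.9 z 0.0625
p3 104 [ 456.3 -171.9] [64.3 21.2] 4.0 z 0.1216
p2 109 [ 456.5 -266.8] [63.9 21.2] 1.8 z 0.122
p1 110 [ 458.4 -361.4] [65.6 20.6] 4.6 z 0.1225
noz 108 [ 0.49252884 -0.00172063  0.14552898] 0.15984453648151975
```

View pics/t12.png

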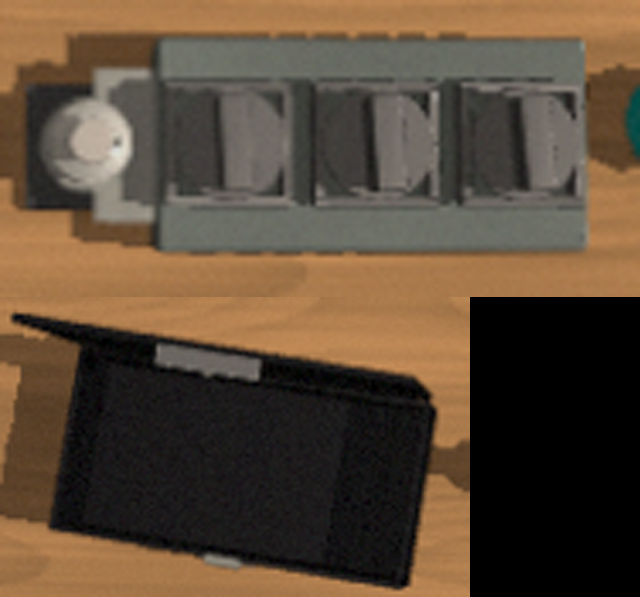

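The crop shows the bars of the three filters nearly along extractor x. The nozzle cap is at about (92,140) and the case is yawed by roughly −0.16 rad. Next I'll measure the case rim, the lid and the nozzle.

```bash
cat >> h.py <<'E'
def plan(*wps):
    "wps: (p, yaw of tool y, exact). Each leg printed as row + min number of 1/8 s rows"
    s=bot.observe(); T=R.from_euler('xyz',s['ee_rot']); P=np.array(s['ee_pos']); q6=s['qpos'][5]; 
    for p,a in wps:
        y=np.array([np.cos(a),np.sin(a),0]); z=np.array([0,0,-1.]); G=R.from_matrix(np.c_[np.cross(y,z),y,z])
        sh=T.inv().apply(np.array(p)-P)/.2; w=(T.inv()*G).as_rotvec()/(np.pi/2)
        n=max(np.linalg.norm(sh)*200/62.5,np.linalg.norm(w)*90/10.7)
        print(np.round(np.r_[sh,w],3).tolist(),'rows %.1f'%n); P=np.array(p); T=G
E
python3 - <<'E'
from h import *
for f in ('top0','scene0'):
    p,d,c=load(f); X=cloud(c,d); print(f)
    def sel(x0,x1,y0,y1,z0,z1):
        m=(X[...,0]>x0)&(X[...,0]<x1)&(X[...,1]>y0)&(X[...,1]<y1)&(X[...,2]>z0)&(X[...,2]<z1); return X[m]
    P=sel(.40,.52,-.11,-.03,.139,.152); print('noz',len(P),np.round(P.mean(0),4),np.round(np.median(P[:,2]),4), np.round(cv2.minEnclosingCircle(P[:,:2].astype(np.float32)*1000),1) if 0 else cv2.minEnclosingCircle(P[:,:2].astype(np.float32)*1000))
    P=sel(.33,.62,.03,.45,.078,.09); r=cv2.minAreaRect(P[:,:2].astype(np.float32)*1000); print('rim',len(P),r)
    P=sel(.4,.68,.03,.47,.1,.235); r=cv2.minAreaRect(P[:,:2].astype(np.float32)*1000); print('lid',len(P),r)
    P=sel(.4,.68,.03,.47,.24,.28); r=cv2.minAreaRect(P[:,:2].astype(np.float32)*1000); print('lidtop',len(P),r,P[:,2].max())
    P=sel(.36,.62,.05,.45,-.005,.015); r=cv2.minAreaRect(P[:,:2].astype(np.float32)*1000) 
p,d,c=load('top0')
print('rim corners',[np.round(atz(c,u*.64,v*.64,.084),3) for u,v in ((180,368),(343,394),(355,310),(190,287))])
print('extr corners',[np.round(atz(c,u*.64,v*.64,.06),3) for u,v in ((452,310),(598,310),(598,382),(452,382))])
plan(((.40,.02,.25),1.2),((.67,.006,.20),.709),((.6715,.006,.15),.709))
E
```

```text
top0
noz 81 [ 0.4544 -0.0822  0.1454] 0.1458 ((454.4617004394531, -83.31397247314453), 14.710169792175293)
rim 645 ((459.27001953125, 224.6192626953125), (315.9339294433594, 172.0900421142578), 82.7735595703125)
lid 228 ((540.4424438476562, 211.43231201171875), (310.80615234375, 7.244930267333984), 82.80353546142578)
lidtop 587 ((535.5411987304688, 213.86273193359375), (312.6380920410156, 24.324743270874023), 81.70807647705078) 0.26483434357273034
scene0
noz 46 [ 0.456  -0.0818  0.1438] 0.1437 ((457.1501159667969, -81.55894470214844), 14.978254318237305)
rim 402 ((463.7254638671875, 225.14669799804688), (317.4800109863281, 186.0723114013672), 81.76187896728516)
lid 2174 ((546.965087890625, 211.36822509765625), (313.7636413574219, 15.597466468811035), 81.56218719482422)
lidtop 569 ((537.1669921875, 213.78033447265625), (312.79156494140625, 28.958446502685547), 82.54066467285156) 0.2647059349989025
rim corners [array([0.404, 0.386, 0.084]), array([0.362, 0.076, 0.084]), array([0.518, 0.057, 0.084]), array([0.557, 0.372, 0.084])]
extr corners [array([ 0.522, -0.126,  0.06 ]), array([ 0.526, -0.41 ,  0.06 ]), array([ 0.387, -0.409,  0.06 ]), array([ 0.386, -0.127,  0.06 ])]
[-1.842, -1.837, -0.117, -0.001, -0.0, 0.011] rows 8.3
[-1.284, 0.424, 0.25, 0.0, 0.0, 0.313] rows 4.4
[-0.005, 0.006, 0.25, 0.0, 0.0, 0.0] rows 0.8
```

```bash
python3 -m creep '[[-0.2,-0.2,-0.05,0,0,0],[-0.4,-0.4,-0.06,0,0,0],[-0.65,-0.65,-0.06,0,0,0],[-0.92,-0.92,-0.06,0,0,0],[-0.92,-0.92,-0.06,0,0,0]]' 0 10 && python3 -m creep '[[-0.2,-0.2,-0.06,0,0,0],[-0.4,-0.4,-0.06,0,0,0],[-0.65,-0.65,-0.06,0,0,0],[-0.92,-0.92,-0.06,0,0,0],[-0.92,-0.92,-0.06,0,0,0]]'
python3 - <<'E'
from h import *
plan(((.53,.01,.25),.9),((.67,.006,.20),.709),((.63,.006,.20),.709))
E
```

```text
time_s: 0.78
ee_pos: [0.2914, 0.2536, 0.2387]
ee_rot: [-3.141, 0.0, 2.785]
contact_force: [0.5, 0.3, 0.4]
width: 0.0476
grasp_force: 0.0
time_s: 1.4
ee_pos: [0.4004, 0.0169, 0.2505]
ee_rot: [-3.141, 0.0, 2.784]
contact_force: [0.1, 0.4, 0.3]
width: 0.046
grasp_force: 0.0
[-0.619, 0.195, 0.003, -0.0, 0.0, 0.199] rows 2.1
[-0.561, 0.419, 0.25, 0.0, 0.0, 0.122] rows 2.4
[0.13, -0.152, 0.0, 0.0, 0.0, 0.0] rows 0.6
```

```bash
python3 -m creep '[[-0.3,0.1,0,0,0,0.1],[-0.62,0.195,0,0,0,0.2],[-0.62,0.195,0,0,0,0.2]]' && python3 -m creep '[[-0.18,0.14,0.08,0,0,0.06],[-0.36,0.28,0.17,0,0,0.12],[-0.56,0.42,0.25,0,0,0.122],[-0.56,0.42,0.25,0,0,0.122],[-0.56,0.42,0.25,0,0,0.122]]'
python3 - <<'E'
from h import *
p,d,c=cap('wrist','w1'); X=cloud(c,d)
m=(X[...,2]>.052)&(X[...,2]<.076)&(abs(X[...,0]-.67)<.08)&(abs(X[...,1]-.006)<.08)
P=X[m]; print(len(P),cv2.minAreaRect(P[:,:2].astype(np.float32)*1000),np.median(P[:,2]))
m=(X[...,2]>.02)&(X[...,2]<.04)&(abs(X[...,0]-.67)<.08)&(abs(X[...,1]-.006)<.08)
P=X[m];print('flange',cv2.minEnclosingCircle(P[:,:2].astype(np.float32)*1000),np.median(P[:,2]))
E
```

```text
time_s: 1.78
ee_pos: [0.532, 0.0129, 0.2486]
ee_rot: [-3.141, -0.002, 2.472]
contact_force: [-0.7, 0.3, 0.1]
width: 0.0459
grasp_force: 0.0
time_s: 2.4
ee_pos: [0.6684, 0.0102, 0.2008]
ee_rot: [-3.141, -0.001, 2.283]
contact_force: [0.4, -0.5, 0.1]
width: 0.0456
grasp_force: 0.0
916 ((669.5488891601562, 7.653072357177734), (19.648040771484375, 59.74834442138672), 41.27556610107422) 0.063951706872902
flange ((669.8383178710938, 7.640339374542236), 35.84958267211914) 0.030201029728772772
```

View pics/w1.png

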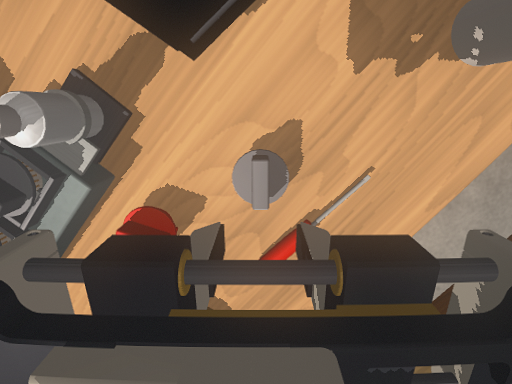

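The wrist view shows the loose filter at (260,180) with its bar parallel to the pads. It measures (0.6696, 0.0077), top z 0.064, matching the top view. Now I'll plan the grasp.

Run:
```python
from h import *
c=vision.calibration('wrist'); s=bot.observe(); o,_=ray(c,256,192); print('cam in tool',R.from_euler('xyz',s['ee_rot']).inv().apply(o-s['ee_pos']), s['qpos'][[0,5]])
C=np.array([.46,.222]);ex=np.array([.9913,-.1316]);ey=np.array([.1316,.9913])
for n,(a,b) in dict(A=(-.022,.105),B=(.022,.035),C=(-.022,-.035),D=(.022,-.105)).items(): print(n,np.round(C+a*ex+b*ey,4))
A=C-.022*ex+.105*ey
plan(((.6696,.0077,.10),.72),((.6696,.0077,.034),.72),((.6696,.0077,.2),.72),((.43,.03,.21),1.2),((A[0],A[1],.21),1.439),((A[0],A[1],.041),1.439))
```

```text
cam in tool [ 7.96583482e-02 -4.73890426e-05 -1.58119558e-01] [-0.09930141 -0.811172  ]
A [0.452 0.329]
B [0.4864 0.2538]
C [0.4336 0.1902]
D [0.468 0.115]
[-0.013, -0.004, 0.509, 0.0, 0.0, -0.005] rows 1.6
[0.0, 0.0, 0.33, 0.0, 0.0, 0.0] rows 1.1
[0.0, 0.0, -0.83, 0.0, 0.0, 0.0] rows 2.7
[0.874, -0.827, -0.05, 0.0, 0.0, -0.306] rows 3.9
[0.439, 1.433, 0.0, 0.0, 0.0, -0.152] rows 4.8
[0.0, 0.0, 0.845, 0.0, 0.0, 0.0] rows 2.7
```

```bash
python3 -m creep '[[-0.013,-0.004,0.25,0,0,-0.005],[-0.013,-0.004,0.5,0,0,-0.005],[-0.013,-0.004,0.65,0,0,-0.005],[-0.013,-0.004,0.78,0,0,-0.005],[-0.013,-0.004,0.834,0,0,-0.005]]' && python3 -m creep '[[0,0,0,0,0,0],[0,0,0,0,0,0],[0,0,0,0,0,0],[0,0,0,0,0,0]]' 1 40 && python3 -m creep '[[0,0,-0.1,0,0,0],[0,0,-0.3,0,0,0],[0,0,-0.6,0,0,0],[0,0,-0.83,0,0,0],[0,0,-0.83,0,0,0]]'
python3 - <<'E'
from h import *
print(bot.observe()['grasp_force'])
plan(((.43,.03,.21),1.2),((.452,.329,.21),1.439))
E
```

```text
time_s: 3.08
ee_pos: [0.6695, 0.0077, 0.0343]
ee_rot: [-3.141, -0.0, 2.29]
contact_force: [0.0, -0.3, -0.2]
width: 0.046
grasp_force: 0.0
time_s: 3.58
ee_pos: [0.6711, 0.0075, 0.0352]
ee_rot: [3.14, 0.001, 2.29]
contact_force: [-1.2, -0.4, 5.7]
width: 0.0199
grasp_force: 40.0
time_s: 4.2
ee_pos: [0.6724, 0.0074, 0.2049]
ee_rot: [3.135, 0.007, 2.29]
contact_force: [-1.3, -0.2, -2.1]
width: 0.0197
grasp_force: 40.0
39.991936683654785
[0.883, -0.837, -0.036, 0.003, 0.005, -0.306] rows 3.9
[0.439, 1.433, 0.0, 0.0, 0.0, -0.152] rows 4.8
```

```bash
python3 -m creep '[[0.15,-0.15,-0.02,0,0,-0.05],[0.35,-0.35,-0.05,0,0,-0.13],[0.6,-0.57,-0.05,0,0,-0.22],[0.87,-0.83,-0.05,0,0,-0.306],[0.87,-0.83,-0.05,0,0,-0.306]]' && python3 -m creep '[[0.04,0.12,0,0,0,-0.02],[0.1,0.3,0,0,0,-0.06],[0.17,0.55,0,0,0,-0.11],[0.22,0.72,0,0,0,-0.152],[0.22,0.72,0,0,0,-0.152]]'
python3 - <<'E'
from h import *
plan(((.452,.329,.21),1.439),((.452,.329,.041),1.439))
E
```

```text
time_s: 4.82
ee_pos: [0.4263, 0.0298, 0.2086]
ee_rot: [-3.141, -0.004, 2.772]
contact_force: [1.1, -0.3, -0.6]
width: 0.0196
grasp_force: 40.0
time_s: 5.45
ee_pos: [0.4413, 0.181, 0.2085]
ee_rot: [-3.141, -0.002, 3.013]
contact_force: [-1.3, -0.3, -1.8]
width: 0.0198
grasp_force: 40.0
[0.042, 0.741, -0.007, -0.0, -0.001, 0.002] rows 2.4
[0.0, 0.0, 0.845, 0.0, 0.0, 0.0] rows 2.7
```

```bash
python3 -m creep '[[0.01,0.2,0,0,0,0],[0.03,0.45,0,0,0,0],[0.042,0.74,0,0,0,0],[0.042,0.74,0,0,0,0],[0.042,0.74,0,0,0,0]]' && python3 -m creep '[[0,0,0.2,0,0,0],[0,0,0.4,0,0,0],[0,0,0.6,0,0,0],[0,0,0.75,0,0,0],[0,0,0.82,0,0,0]]' && python3 -m creep '[[0,0,0.01,0,0,0],[0,0,0.02,0,0,0],[0,0,0.02,0,0,0]]'
```

```text
time_s: 6.08
ee_pos: [0.453, 0.3259, 0.2089]
ee_rot: [-3.14, -0.002, 3.009]
contact_force: [-0.0, -0.5, -0.5]
width: 0.0197
grasp_force: 40.0
time_s: 6.7
ee_pos: [0.4528, 0.325, 0.0444]
ee_rot: [-3.14, -0.002, 3.007]
contact_force: [-0.6, -0.5, -0.6]
width: 0.0198
grasp_force: 40.0
time_s: 7.08
ee_pos: [0.4539, 0.3273, 0.0429]
ee_rot: [3.14, 0.002, 3.009]
contact_force: [0.3, -0.3, -1.6]
width: 0.0198
grasp_force: 40.0
```

```bash
python3 -m creep '[[0,0,0,0,0,0],[0,0,0,0,0,0],[0,0,0,0,0,0]]' 0.1 && python3 -m creep '[[0,0,-0.2,0,0,0],[0,0,-0.5,0,0,0],[0,0,-0.75,0,0,0],[0,0,-0.95,0,0,0],[0,0,-0.95,0,0,0]]'
python3 - <<'E'
from h import *
p,d,c=cap('wrist','w2'); cap('top','t3'); X=cloud(c,d)
m=(X[...,2]>.058)&(X[...,2]<.082)&(abs(X[...,0]-.452)<.06)&(abs(X[...,1]-.329)<.06)
P=X[m]; print(len(P),P.mean(0) if len(P) else 0, np.median(P[:,2]) if len(P) else 0)
plan(((.44,.149,.24),1.439),((.44,-.03,.24),1.5),((.456,-.17,.25),1.6))
E
```

```text
time_s: 7.45
ee_pos: [0.4535, 0.3272, 0.0422]
ee_rot: [3.141, 0.0, 3.009]
contact_force: [-0.3, 0.6, 0.5]
width: 0.0406
grasp_force: 0.0
time_s: 8.07
ee_pos: [0.4547, 0.3279, 0.2356]
ee_rot: [3.137, 0.006, 3.009]
contact_force: [0.2, 1.1, 0.2]
width: 0.0413
grasp_force: 0.0
1105 [0.4502548  0.34153333 0.06995174] 0.06996549970510388
[-0.052, -0.891, -0.042, -0.0, -0.0, -0.0] rows 2.9
[-0.118, -0.887, 0.0, 0.0, 0.0, -0.039] rows 2.9
[-0.129, -0.693, -0.05, 0.0, 0.0, -0.064] rows 2.3
```

```bash
python3 -m creep '[[-0.02,-0.25,-0.04,0,0,0],[-0.03,-0.5,-0.04,0,0,0],[-0.05,-0.89,-0.04,0,0,0],[-0.05,-0.89,-0.04,0,0,0]]' && python3 -m creep '[[-0.03,-0.25,0,0,0,-0.01],[-0.06,-0.5,0,0,0,-0.02],[-0.12,-0.89,0,0,0,-0.04],[-0.12,-0.89,0,0,0,-0.04]]' && python3 -m creep '[[-0.04,-0.23,-0.02,0,0,-0.02],[-0.09,-0.46,-0.04,0,0,-0.04],[-0.13,-0.69,-0.05,0,0,-0.064],[-0.13,-0.69,-0.05,0,0,-0.064],[-0.13,-0.69,-0.05,0,0,-0.064]]'
cat >> h.py <<'E'
def bar(X,x,y,zt,n='',h=.05,hy=.042):
    m=(abs(X[...,2]-zt)<.01)&(abs(X[...,0]-x)<h)&(abs(X[...,1]-y)<hy); P=X[m]
    if len(P)<20: print(n,'few',len(P)); return
    r=cv2.minAreaRect(P[:,:2].astype(np.float32)*1000); print(n,len(P),np.round(r[0],1),np.round(r[1],1),round(r[2],1),'z',round(float(np.median(P[:,2])),4))
E
python3 - <<'E'
from h import *
p,d,c=cap('wrist','w3'); X=cloud(c,d)
for n,y in ((3,-.17),(2,-.265),(1,-.36)): bar(X,.456,y,.124,n)
p,d,c=load('w2'); bar(cloud(c,d),.452,.329,.07,'A')
plan(((.456,-.17,.20),1.6))
E
```

```text
time_s: 8.68
ee_pos: [0.4385, 0.1466, 0.2384]
ee_rot: [-3.14, -0.003, 3.006]
contact_force: [-0.7, 1.0, 0.5]
width: 0.0412
grasp_force: 0.0
time_s: 9.18
ee_pos: [0.4398, -0.0326, 0.2388]
ee_rot: [3.141, -0.002, 3.069]
contact_force: [0.6, 0.5, -0.7]
width: 0.0413
grasp_force: 0.0
time_s: 9.8
ee_pos: [0.4563, -0.1685, 0.249]
ee_rot: [3.14, -0.002, -3.111]
contact_force: [0.2, 0.6, -0.9]
width: 0.0412
grasp_force: 0.0
3 976 [ 453.5 -169.7] [58.7 20. ] 3.8 z 0.124
2 1094 [ 455.2 -263.7] [60.8 20.5] 4.3 z 0.1239
1 1150 [ 456.  -358.5] [59.7 21.2] 4.6 z 0.1238
A 775 [453.3 327.1] [18.9 60.3] 82.7 z 0.0699
[0.002, -0.009, 0.246, 0.001, -0.001, 0.002] rows 0.8
```

View pics/w3.png

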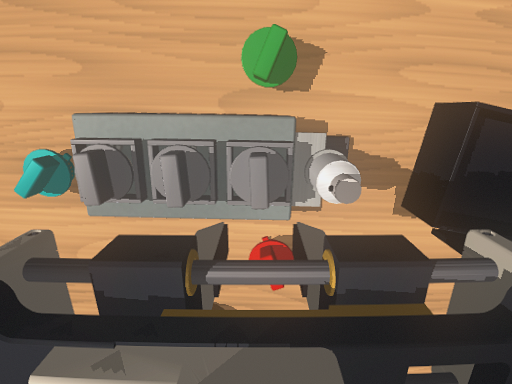

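The wrist view shows port 3's bar at (260,180), between the finger line, with the can at (340,180). The filter's axis is at (0.455, −0.170) with its top at z 0.124, as expected.

```bash
python3 -m creep '[[0.005,-0.007,0.2,0,0,-0.01],[0.005,-0.007,0.4,0,0,-0.015],[0.005,-0.007,0.6,0,0,-0.015],[0.005,-0.007,0.72,0,0,-0.015],[0.005,-0.007,0.775,0,0,-0.015]]' 0.1 40 && python3 -m creep '[[0,0,0,0,0,0],[0,0,0,0,0,0],[0,0,0,0,0,0],[0,0,0,0,0,0]]' 1 40 && python3 -m creep '[[0,0,0,0,0,-0.05],[0,0,0,0,0,-0.1],[0,0,0,0,0,-0.15],[0,0,0,0,0,-0.2],[0,0,0,0,0,-0.25]]' && python3 -m creep '[[0,0,0,0,0,-0.05],[0,0,0,0,0,-0.1],[0,0,0,0,0,-0.15],[0,0,0,0,0,-0.2],[0,0,0,0,0,-0.23]]'
python3 - <<'E'
from h import *
s=bot.observe(); print(s['wrist_torque'],s['qpos'][5],s['grasp_force'])
E
```

```text
time_s: 10.48
ee_pos: [0.455, -0.1694, 0.0938]
ee_rot: [3.14, -0.002, -3.085]
contact_force: [-0.4, 0.2, -0.4]
width: 0.0413
grasp_force: 0.0
time_s: 10.98
ee_pos: [0.4561, -0.1713, 0.0959]
ee_rot: [-3.141, 0.002, -3.087]
contact_force: [-0.1, 2.4, 6.5]
width: 0.0199
grasp_force: 40.0
time_s: 11.6
ee_pos: [0.4551, -0.1711, 0.0959]
ee_rot: [3.141, -0.0, -2.692]
contact_force: [-4.5, 1.9, 10.2]
width: 0.0194
grasp_force: 40.0
time_s: 12.22
ee_pos: [0.4547, -0.1706, 0.0959]
ee_rot: [3.14, 0.0, -2.332]
contact_force: [-5.3, 4.8, 12.1]
width: 0.0197
grasp_force: 40.0
[ 0.90546178  0.94569532 -0.20641977] -2.8981716167338827 40.02317726612091
```

```bash
python3 -m creep '[[0,0,-0.03,0,0,0],[0,0,-0.08,0,0,0],[0,0,-0.15,0,0,0],[0,0,-0.22,0,0,0],[0,0,-0.22,0,0,0]]' && python3 -m creep '[[0,0,-0.15,0,0,0],[0,0,-0.35,0,0,0],[0,0,-0.54,0,0,0],[0,0,-0.54,0,0,0]]'
python3 - <<'E'
from h import *
s=bot.observe(); print(s['width'],s['grasp_force'])
plan(((.44,-.03,.25),1.9),((.44,.14,.23),1.439),((.4864,.2538,.21),1.439),((.4864,.2538,.05),1.439))
E
```

```text
time_s: 12.85
ee_pos: [0.4564, -0.1718, 0.1404]
ee_rot: [-3.138, 0.001, -2.333]
contact_force: [-0.6, 0.1, -1.8]
width: 0.02
grasp_force: 40.0
time_s: 13.35
ee_pos: [0.4567, -0.1719, 0.2494]
ee_rot: [-3.136, 0.001, -2.333]
contact_force: [0.1, 0.3, -1.0]
width: 0.0191
grasp_force: 40.0
0.019149790839347564 39.99457061290741
[-0.456, 0.55, -0.005, -0.003, 0.002, 0.305] rows 2.6
[-0.275, 0.804, 0.1, 0.0, 0.0, 0.293] rows 2.7
[-0.155, 0.595, 0.1, 0.0, 0.0, 0.0] rows 2.0
[0.0, 0.0, 0.8, 0.0, 0.0, 0.0] rows 2.6
```

```bash
python3 -m creep '[[-0.08,0.1,0,0,0,0.06],[-0.2,0.24,0,0,0,0.14],[-0.35,0.42,0,0,0,0.24],[-0.456,0.55,0,0,0,0.305],[-0.456,0.55,0,0,0,0.305]]' && python3 -m creep '[[-0.07,0.2,0.03,0,0,0.08],[-0.14,0.45,0.06,0,0,0.16],[-0.22,0.65,0.08,0,0,0.24],[-0.275,0.804,0.1,0,0,0.293],[-0.275,0.804,0.1,0,0,0.293]]' && python3 -m creep '[[-0.05,0.2,0.03,0,0,0],[-0.1,0.4,0.06,0,0,0],[-0.155,0.595,0.1,0,0,0],[-0.155,0.595,0.1,0,0,0],[-0.155,0.595,0.1,0,0,0]]'
python3 - <<'E'
from h import *
s=bot.observe(); print(s['width'],s['grasp_force'])
plan(((.4864,.2538,.05),1.439))
E
```

```text
time_s: 13.98
ee_pos: [0.4378, -0.0274, 0.2456]
ee_rot: [3.14, -0.002, -2.809]
contact_force: [0.6, -1.2, -1.3]
width: 0.0197
grasp_force: 40.0
time_s: 14.6
ee_pos: [0.4386, 0.1415, 0.2255]
ee_rot: [-3.141, -0.002, 3.014]
contact_force: [-0.7, -0.4, -1.3]
width: 0.0197
grasp_force: 40.0
time_s: 15.22
ee_pos: [0.4852, 0.2531, 0.2062]
ee_rot: [-3.14, -0.001, 3.011]
contact_force: [0.6, 0.4, -0.8]
width: 0.0199
grasp_force: 40.0
0.019928058520519026 39.99448478221893
[-0.006, 0.005, 0.781, -0.001, -0.001, 0.001] rows 2.5
```

```bash
python3 -m creep '[[-0.006,0.005,0.2,0,0,0],[-0.006,0.005,0.4,0,0,0],[-0.006,0.005,0.6,0,0,0],[-0.006,0.005,0.75,0,0,0],[-0.006,0.005,0.8,0,0,0]]' && python3 -m creep '[[0,0,0.01,0,0,0],[0,0,0.01,0,0,0]]' && python3 -m creep '[[0,0,0,0,0,0],[0,0,0,0,0,0],[0,0,0,0,0,0]]' 0.1 && python3 -m creep '[[0,0,-0.2,0,0,0],[0,0,-0.5,0,0,0],[0,0,-0.75,0,0,0],[0,0,-0.95,0,0,0],[0,0,-0.95,0,0,0]]'
python3 - <<'E'
from h import *
p,d,c=cap('wrist','w4'); X=cloud(c,d); bar(X,.4864,.2538,.07,'B'); bar(X,.4533,.3271,.07,'A')
plan(((.44,.10,.24),1.439),((.44,-.08,.24),1.5),((.456,-.266,.25),1.6))
E
```

```text
time_s: 15.85
ee_pos: [0.4857, 0.2537, 0.0457]
ee_rot: [-3.14, -0.003, 3.01]
contact_force: [0.3, 0.0, -0.7]
width: 0.0198
grasp_force: 40.0
time_s: 16.1
ee_pos: [0.4873, 0.2554, 0.0462]
ee_rot: [3.141, 0.002, 3.011]
contact_force: [0.6, 0.6, -1.8]
width: 0.0196
grasp_force: 40.0
time_s: 16.48
ee_pos: [0.4867, 0.2556, 0.0454]
ee_rot: [3.141, 0.001, 3.011]
contact_force: [0.1, 0.2, -0.3]
width: 0.0405
grasp_force: 0.0
time_s: 17.1
ee_pos: [0.4879, 0.2561, 0.2386]
ee_rot: [3.138, 0.007, 3.011]
contact_force: [0.3, 0.5, -1.3]
width: 0.0412
grasp_force: 0.0
B 879 [499.3 248.2] [35.8 93.1] 64.3 z 0.07
A 898 [438.8 333.9] [34.4 92. ] 64.8 z 0.0698
[0.131, -0.802, -0.021, 0.001, 0.002, 0.001] rows 2.6
[-0.118, -0.892, 0.0, 0.0, 0.0, -0.039] rows 2.9
[-0.146, -0.922, -0.05, 0.0, 0.0, -0.064] rows 3.0
```

```bash
python3 -m creep '[[0.03,-0.2,-0.01,0,0,0],[0.07,-0.5,-0.02,0,0,0],[0.13,-0.8,-0.02,0,0,0],[0.13,-0.8,-0.02,0,0,0]]' && python3 -m creep '[[-0.03,-0.25,0,0,0,-0.01],[-0.06,-0.5,0,0,0,-0.02],[-0.12,-0.89,0,0,0,-0.04],[-0.12,-0.89,0,0,0,-0.04]]' && python3 -m creep '[[-0.04,-0.28,-0.02,0,0,-0.02],[-0.09,-0.58,-0.04,0,0,-0.04],[-0.146,-0.922,-0.05,0,0,-0.064],[-0.146,-0.922,-0.05,0,0,-0.064],[-0.146,-0.922,-0.05,0,0,-0.064]]'
python3 - <<'E'
from h import *
p,d,c=cap('wrist','w5'); X=cloud(c,d)
for n,y in ((2,-.265),(1,-.36)): bar(X,.456,y,.124,n)
plan(((.4553,-.2645,.0955),1.643)); print(bot.observe()['qpos'][5])
E
```

```text
time_s: 17.65
ee_pos: [0.438, 0.0972, 0.2376]
ee_rot: [-3.14, -0.003, 3.006]
contact_force: [0.1, 0.1, 0.4]
width: 0.041
grasp_force: 0.0
time_s: 18.15
ee_pos: [0.4404, -0.0815, 0.2377]
ee_rot: [3.141, -0.002, 3.071]
contact_force: [-0.6, 0.2, -0.3]
width: 0.0413
grasp_force: 0.0
time_s: 18.77
ee_pos: [0.4572, -0.2642, 0.2477]
ee_rot: [3.139, -0.001, -3.109]
contact_force: [0.5, 0.4, -0.1]
width: 0.0415
grasp_force: 0.0
2 993 [ 455.1 -264.6] [60.  19.8] 4.1 z 0.124
1 1103 [ 455.6 -358.8] [59.7 21. ] 5.6 z 0.1239
[0.009, -0.006, 0.763, 0.001, -0.001, -0.025] rows 2.4
-2.2730492458225218
```

```bash
python3 -m creep '[[0.009,-0.006,0.2,0,0,-0.01],[0.009,-0.006,0.4,0,0,-0.025],[0.009,-0.006,0.58,0,0,-0.025],[0.009,-0.006,0.7,0,0,-0.025],[0.009,-0.006,0.76,0,0,-0.025]]' 0.1 40 && python3 -m creep '[[0,0,0,0,0,0],[0,0,0,0,0,0],[0,0,0,0,0,0],[0,0,0,0,0,0]]' 1 40 && python3 -m creep '[[0,0,0,0,0,-0.05],[0,0,0,0,0,-0.1],[0,0,0,0,0,-0.15],[0,0,0,0,0,-0.2],[0,0,0,0,0,-0.25]]' && python3 -m creep '[[0,0,0,0,0,-0.05],[0,0,0,0,0,-0.1],[0,0,0,0,0,-0.15],[0,0,0,0,0,-0.19],[0,0,0,0,0,-0.19]]'
python3 - <<'E'
from h import *
s=bot.observe(); print(s['wrist_torque'],s['qpos'][5],s['grasp_force'])
E
```

```text
time_s: 19.45
ee_pos: [0.4552, -0.2643, 0.0959]
ee_rot: [3.14, -0.001, -3.068]
contact_force: [0.5, -0.1, 1.0]
width: 0.0412
grasp_force: 0.0
time_s: 19.95
ee_pos: [0.4559, -0.2667, 0.0979]
ee_rot: [-3.141, 0.002, -3.07]
contact_force: [0.6, 3.0, 5.4]
width: 0.0195
grasp_force: 40.0
time_s: 20.58
ee_pos: [0.4548, -0.2667, 0.0979]
ee_rot: [3.141, -0.0, -2.675]
contact_force: [-4.0, 1.8, 9.0]
width: 0.0195
grasp_force: 40.0
time_s: 21.2
ee_pos: [0.4547, -0.2666, 0.0979]
ee_rot: [3.141, -0.0, -2.378]
contact_force: [-3.9, 1.7, 8.6]
width: 0.0196
grasp_force: 40.0
[ 0.56593535  0.78338415 -0.00695541] -3.0096064531585296 39.989705085754395
```

```bash
python3 -m creep '[[0,0,-0.03,0,0,0],[0,0,-0.08,0,0,0],[0,0,-0.15,0,0,0],[0,0,-0.22,0,0,0],[0,0,-0.22,0,0,0]]' && python3 -m creep '[[0,0,-0.15,0,0,0],[0,0,-0.35,0,0,0],[0,0,-0.54,0,0,0],[0,0,-0.54,0,0,0]]'
python3 - <<'E'
from h import *
s=bot.observe(); print(s['width'],s['grasp_force'])
plan(((.44,-.12,.25),1.9),((.43,.05,.23),1.439),((.4336,.1902,.21),1.439))
E
```

```text
time_s: 21.82
ee_pos: [0.4561, -0.2672, 0.1425]
ee_rot: [-3.138, 0.001, -2.379]
contact_force: [-0.1, -0.4, -1.7]
width: 0.0199
grasp_force: 40.0
time_s: 22.32
ee_pos: [0.4564, -0.2674, 0.2516]
ee_rot: [-3.136, 0.001, -2.378]
contact_force: [-0.5, 0.4, -1.1]
width: 0.0197
grasp_force: 40.0
0.019705272063882534 39.97798562049866
[-0.45, 0.589, 0.005, -0.004, 0.001, 0.276] rows 2.4
[-0.227, 0.821, 0.1, 0.0, 0.0, 0.293] rows 2.7
[0.074, 0.697, 0.1, 0.0, 0.0, 0.0] rows 2.3
```

```bash
python3 -m creep '[[-0.08,0.1,0,0,0,0.06],[-0.2,0.26,0,0,0,0.14],[-0.35,0.45,0,0,0,0.22],[-0.45,0.59,0,0,0,0.276],[-0.45,0.59,0,0,0,0.276]]' && python3 -m creep '[[-0.06,0.2,0.03,0,0,0.08],[-0.12,0.45,0.06,0,0,0.16],[-0.18,0.65,0.08,0,0,0.24],[-0.227,0.82,0.1,0,0,0.293],[-0.227,0.82,0.1,0,0,0.293]]' && python3 -m creep '[[0.02,0.2,0.03,0,0,0],[0.05,0.45,0.06,0,0,0],[0.074,0.697,0.1,0,0,0],[0.074,0.697,0.1,0,0,0],[0.074,0.697,0.1,0,0,0]]'
python3 - <<'E'
from h import *
s=bot.observe(); print(s['width'],s['grasp_force'])
plan(((.4336,.1902,.044),1.439))
E
```

```text
time_s: 22.95
ee_pos: [0.4378, -0.117, 0.2478]
ee_rot: [3.14, -0.002, -2.809]
contact_force: [1.2, -0.3, -1.4]
width: 0.0196
grasp_force: 40.0
time_s: 23.58
ee_pos: [0.4282, 0.0518, 0.2278]
ee_rot: [-3.142, -0.002, 3.014]
contact_force: [0.7, -0.2, -0.9]
width: 0.0195
grasp_force: 40.0
time_s: 24.2
ee_pos: [0.4325, 0.1897, 0.2084]
ee_rot: [-3.141, -0.001, 3.011]
contact_force: [0.1, -0.7, -2.3]
width: 0.02
grasp_force: 40.0
0.01999343421407805 39.97786581516266
[-0.005, 0.004, 0.822, -0.001, -0.0, 0.001] rows 2.6
```

```bash
python3 -m creep '[[-0.005,0.004,0.2,0,0,0],[-0.005,0.004,0.4,0,0,0],[-0.005,0.004,0.6,0,0,0],[-0.005,0.004,0.75,0,0,0],[-0.005,0.004,0.81,0,0,0]]' && python3 -m creep '[[0,0,0.01,0,0,0],[0,0,0.01,0,0,0]]' && python3 -m creep '[[0,0,0,0,0,0],[0,0,0,0,0,0],[0,0,0,0,0,0]]' 0.1 && python3 -m creep '[[0,0,-0.2,0,0,0],[0,0,-0.5,0,0,0],[0,0,-0.75,0,0,0],[0,0,-0.99,0,0,0],[0,0,-0.99,0,0,0]]'
python3 - <<'E'
from h import *
p,d,c=cap('wrist','w6'); X=cloud(c,d); 
for n,x,y in (('A',.4533,.3271),('B',.4864,.2538),('C',.4336,.1902)): bar(X,x,y,.07,n,.036,.022)
plan(((.43,.0,.26),1.439),((.44,-.18,.26),.6),((.456,-.36,.25),-.3),((.456,-.36,.25),-1.48))
E
```

```text
time_s: 24.82
ee_pos: [0.4331, 0.1898, 0.0457]
ee_rot: [-3.14, -0.002, 3.009]
contact_force: [0.1, 0.0, -0.6]
width: 0.0199
grasp_force: 40.0
time_s: 25.08
ee_pos: [0.4342, 0.1913, 0.0459]
ee_rot: [3.141, 0.002, 3.01]
contact_force: [0.7, -0.4, -1.1]
width: 0.0196
grasp_force: 40.0
time_s: 25.45
ee_pos: [0.4335, 0.1917, 0.0453]
ee_rot: [3.141, 0.001, 3.011]
contact_force: [-0.0, -0.0, -0.9]
width: 0.0404
grasp_force: 0.0
time_s: 26.08
ee_pos: [0.435, 0.1921, 0.2467]
ee_rot: [3.138, 0.008, 3.011]
contact_force: [0.1, 0.2, -0.2]
width: 0.0415
grasp_force: 0.0
A 800 [452.8 327.9] [20.6 59.8] 82.1 z 0.0697
B 702 [484.6 254.9] [20.2 59.8] 82.9 z 0.07
C 722 [433.3 191.3] [19.1 59.9] 82.1 z 0.07
[-0.106, -0.953, -0.079, 0.001, 0.002, 0.001] rows 3.1
[-0.168, -0.886, 0.0, 0.0, 0.0, 0.534] rows 4.5
[-0.788, -0.442, 0.05, 0.0, 0.0, 0.573] rows 4.8
[0.0, 0.0, 0.0, 0.0, 0.0, 0.751] rows 6.3
```

```bash
python3 -m creep '[[-0.03,-0.22,-0.08,0,0,0],[-0.06,-0.5,-0.08,0,0,0],[-0.106,-0.75,-0.08,0,0,0],[-0.106,-0.95,-0.08,0,0,0],[-0.106,-0.95,-0.08,0,0,0]]' && python3 -m creep '[[-0.03,-0.18,0,0,0,0.1],[-0.07,-0.36,0,0,0,0.2],[-0.11,-0.54,0,0,0,0.31],[-0.14,-0.72,0,0,0,0.42],[-0.168,-0.886,0,0,0,0.534]]' && python3 -m creep '[[-0.16,-0.09,0.01,0,0,0.11],[-0.32,-0.18,0.02,0,0,0.22],[-0.48,-0.27,0.03,0,0,0.33],[-0.64,-0.36,0.04,0,0,0.45],[-0.788,-0.442,0.05,0,0,0.57]]' && python3 -m creep '[[0,0,0,0,0,0.11],[0,0,0,0,0,0.22],[0,0,0,0,0,0.33],[0,0,0,0,0,0.44],[0,0,0,0,0,0.55]]' && python3 -m creep '[[0,0,0,0,0,0.1],[0,0,0,0,0,0.2],[0,0,0,0,0,0.2],[0,0,0,0,0,0.2]]'
python3 - <<'E'
from h import *
p,d,c=cap('wrist','w7'); X=cloud(c,d)
bar(X,.456,-.36,.124,1)
plan(((.456,-.3595,.0955),-1.571+.085)); print(bot.observe()['qpos'][5])
E
```

```text
time_s: 26.75
ee_pos: [0.4286, -0.0015, 0.2574]
ee_rot: [-3.141, -0.003, 3.007]
contact_force: [0.2, 0.2, -0.7]
width: 0.0416
grasp_force: 0.0
time_s: 27.38
ee_pos: [0.4398, -0.1796, 0.2576]
ee_rot: [-3.141, -0.002, 2.167]
contact_force: [0.8, 0.9, -0.2]
width: 0.0415
grasp_force: 0.0
time_s: 28.0
ee_pos: [0.4566, -0.3595, 0.2472]
ee_rot: [-3.14, -0.002, 1.273]
contact_force: [-0.1, 0.2, 0.4]
width: 0.0411
grasp_force: 0.0
time_s: 28.62
ee_pos: [0.4566, -0.3582, 0.2473]
ee_rot: [-3.139, 0.001, 0.41]
contact_force: [0.5, -0.6, -0.1]
width: 0.0415
grasp_force: 0.0
time_s: 29.12
ee_pos: [0.4563, -0.3589, 0.2481]
ee_rot: [-3.14, 0.001, 0.104]
contact_force: [0.2, -0.8, 0.0]
width: 0.0411
grasp_force: 0.0
1 995 [ 456.4 -358.4] [59.5 20. ] 5.4 z 0.1239
[-0.001, 0.002, 0.764, -0.001, 0.0, 0.012] rows 2.4
0.6682629981307823
```

View pics/w7.png

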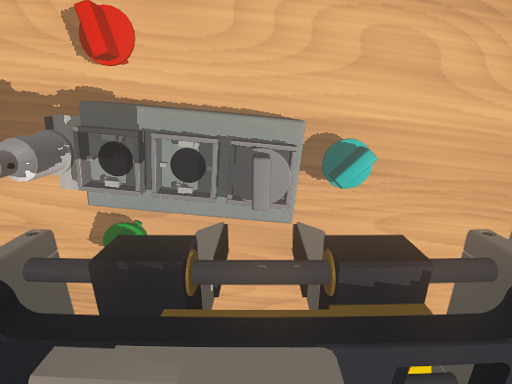

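The wrist view shows ports 3 and 2 empty at (115,158) and (187,165), and port 1's bar at (262,180) aligned between the fingers.

```bash
python3 -m creep '[[0,0,0.2,0,0,0],[0,0,0.4,0,0,0.006],[0,0,0.58,0,0,0.006],[0,0,0.7,0,0,0.006],[0,0,0.76,0,0,0.006]]' 0.1 40 && python3 -m creep '[[0,0,0,0,0,0],[0,0,0,0,0,0],[0,0,0,0,0,0],[0,0,0,0,0,0]]' 1 40 && python3 -m creep '[[0,0,0,0,0,-0.05],[0,0,0,0,0,-0.1],[0,0,0,0,0,-0.15],[0,0,0,0,0,-0.2],[0,0,0,0,0,-0.25]]' && python3 -m creep '[[0,0,0,0,0,-0.05],[0,0,0,0,0,-0.1],[0,0,0,0,0,-0.15],[0,0,0,0,0,-0.2],[0,0,0,0,0,-0.2]]' && python3 -m creep '[[0,0,-0.03,0,0,0],[0,0,-0.08,0,0,0],[0,0,-0.15,0,0,0],[0,0,-0.22,0,0,0],[0,0,-0.22,0,0,0]]'
python3 - <<'E'
from h import *
s=bot.observe(); print(s['width'],s['grasp_force'],s['wrist_torque'],s['qpos'][5])
P=s['ee_pos']
plan((P+[0,0,.11],-.77),((.44,-.18,.25),.1),((.44,.0,.25),.9),((.44,.06,.24),1.439),((.468,.115,.21),1.439))
E
```

```text
time_s: 29.8
ee_pos: [0.4556, -0.3591, 0.0954]
ee_rot: [-3.14, 0.001, 0.093]
contact_force: [0.6, 0.5, 1.3]
width: 0.0414
grasp_force: 0.0
time_s: 30.3
ee_pos: [0.4565, -0.36, 0.098]
ee_rot: [3.14, -0.001, 0.091]
contact_force: [0.4, 1.2, 4.8]
width: 0.0198
grasp_force: 40.0
time_s: 30.92
ee_pos: [0.4565, -0.3605, 0.098]
ee_rot: [3.139, -0.001, 0.486]
contact_force: [0.1, -0.7, 3.4]
width: 0.0197
grasp_force: 40.0
time_s: 31.55
ee_pos: [0.4566, -0.3604, 0.098]
ee_rot: [3.139, 0.0, 0.797]
contact_force: [-0.2, -0.6, 5.5]
width: 0.0195
grasp_force: 40.0
time_s: 32.17
ee_pos: [0.4566, -0.3603, 0.1426]
ee_rot: [3.138, -0.0, 0.798]
contact_force: [-0.1, -0.8, -1.5]
width: 0.0198
grasp_force: 40.0
0.01982812393956598 39.98390793800354 [-0.09375271  0.15631679 -0.03255672] -0.02695590662420486
[0.0, 0.002, -0.55, 0.002, -0.0, -0.002] rows 1.8
[0.589, -0.687, 0.013, 0.0, 0.0, -0.554] rows 4.7
[0.896, 0.09, 0.0, 0.0, 0.0, -0.509] rows 4.3
[0.186, 0.235, 0.05, 0.0, 0.0, -0.343] rows 2.9
[-0.103, 0.291, 0.15, 0.0, 0.0, 0.0] rows 1.1
```

```bash
python3 -m creep '[[0,0,-0.15,0,0,0],[0,0,-0.35,0,0,0],[0,0,-0.55,0,0,0],[0,0,-0.55,0,0,0]]' && python3 -m creep '[[0.1,-0.12,0,0,0,-0.1],[0.22,-0.26,0,0,0,-0.21],[0.35,-0.41,0,0,0,-0.32],[0.47,-0.55,0,0,0,-0.44],[0.589,-0.687,0.01,0,0,-0.554]]' && python3 -m creep '[[0.18,0.02,0,0,0,-0.1],[0.36,0.04,0,0,0,-0.2],[0.54,0.06,0,0,0,-0.3],[0.72,0.08,0,0,0,-0.4],[0.896,0.09,0,0,0,-0.509]]' && python3 -m creep '[[0.05,0.06,0.01,0,0,-0.09],[0.1,0.12,0.03,0,0,-0.18],[0.15,0.18,0.04,0,0,-0.27],[0.186,0.235,0.05,0,0,-0.343],[0.186,0.235,0.05,0,0,-0.343]]'
python3 - <<'E'
from h import *
s=bot.observe(); print(s['width'],s['grasp_force'])
plan(((.468,.115,.21),1.439),((.468,.115,.046),1.439))
E
```

```text
time_s: 32.67
ee_pos: [0.457, -0.3606, 0.254]
ee_rot: [3.135, 0.0, 0.798]
contact_force: [1.0, -0.2, -2.2]
width: 0.0198
grasp_force: 40.0
time_s: 33.3
ee_pos: [0.439, -0.1778, 0.2474]
ee_rot: [-3.14, -0.002, 1.674]
contact_force: [-0.7, 0.6, -1.9]
width: 0.0195
grasp_force: 40.0
time_s: 33.92
ee_pos: [0.4394, 0.002, 0.2474]
ee_rot: [-3.14, -0.002, 2.473]
contact_force: [0.3, 1.2, -2.4]
width: 0.0195
grasp_force: 40.0
time_s: 34.55
ee_pos: [0.4397, 0.0612, 0.2375]
ee_rot: [-3.141, -0.003, 3.007]
contact_force: [-0.3, -1.5, -1.5]
width: 0.0198
grasp_force: 40.0
0.019782270336129896 39.98336434364319
[-0.104, 0.286, 0.137, -0.0, -0.002, -0.002] rows 1.1
[0.0, 0.0, 0.82, 0.0, 0.0, 0.0] rows 2.6
```

```bash
python3 -m creep '[[-0.05,0.14,0.06,0,0,0],[-0.104,0.286,0.137,0,0,0],[-0.104,0.286,0.137,0,0,0],[-0.104,0.286,0.137,0,0,0]]' && python3 -m creep '[[0,0,0.2,0,0,0],[0,0,0.4,0,0,0],[0,0,0.6,0,0,0],[0,0,0.75,0,0,0],[0,0,0.82,0,0,0]]' && python3 -m creep '[[0,0,0.01,0,0,0],[0,0,0.01,0,0,0]]' && python3 -m creep '[[0,0,0,0,0,0],[0,0,0,0,0,0],[0,0,0,0,0,0]]' 0.1 && python3 -m creep '[[0,0,-0.2,0,0,0],[0,0,-0.5,0,0,0],[0,0,-0.75,0,0,0],[0,0,-0.99,0,0,0],[0,0,-0.99,0,0,0]]'
python3 - <<'E'
from h import *
p,d,c=cap('wrist','w8'); X=cloud(c,d); 
for n,x,y in (('A',.4533,.3271),('B',.4864,.2538),('C',.4336,.1902),('D',.468,.115)): bar(X,x,y,.07,n,.036,.022)
plan(((.44,.0,.25),1.439),((.4555,-.0822,.22),1.571))
E
```

```text
time_s: 35.05
ee_pos: [0.4685, 0.1139, 0.2112]
ee_rot: [-3.141, -0.001, 3.005]
contact_force: [-0.9, -0.3, -2.4]
width: 0.0194
grasp_force: 40.0
time_s: 35.67
ee_pos: [0.4683, 0.1136, 0.0466]
ee_rot: [-3.141, -0.002, 3.005]
contact_force: [-0.2, 0.2, -0.6]
width: 0.0195
grasp_force: 40.0
time_s: 35.92
ee_pos: [0.4697, 0.1144, 0.0465]
ee_rot: [3.141, 0.002, 3.006]
contact_force: [0.5, 0.2, -2.3]
width: 0.0193
grasp_force: 40.0
time_s: 36.3
ee_pos: [0.4692, 0.1146, 0.046]
ee_rot: [3.141, 0.001, 3.007]
contact_force: [0.7, 0.1, 0.5]
width: 0.0408
grasp_force: 0.0
time_s: 36.92
ee_pos: [0.4707, 0.1148, 0.2474]
ee_rot: [3.14, 0.008, 3.007]
contact_force: [0.5, 0.4, 0.0]
width: 0.0414
grasp_force: 0.0
A 899 [453.5 327.8] [21.6 58.5] 83.6 z 0.0696
B 794 [484.5 255. ] [19.9 59.8] 83.6 z 0.0697
C 855 [433.5 191. ] [20.6 59.6] 81.8 z 0.0698
D 732 [469.4 115.1] [19.4 60. ] 81.8 z 0.07
[0.069, -0.588, -0.026, 0.001, 0.002, -0.002] rows 1.9
[-0.131, -0.397, 0.15, 0.0, 0.0, -0.084] rows 1.4
```

View pics/w8.png

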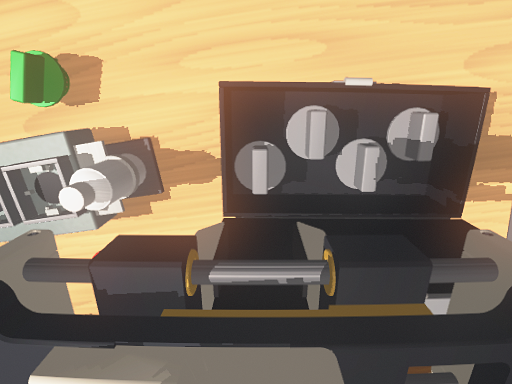

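The wrist view shows all four filters upright in the case at (260,166), (312,132), (362,163) and (413,133). Next is the nozzle.

```bash
python3 -m creep '[[0.02,-0.2,-0.02,0,0,0],[0.04,-0.4,-0.02,0,0,0],[0.069,-0.588,-0.02,0,0,0],[0.069,-0.588,-0.02,0,0,0]]' 1 10 && python3 -m creep '[[-0.06,-0.2,0,0,0,-0.04],[-0.131,-0.397,0,0,0,-0.084],[-0.131,-0.397,0,0,0,-0.084],[-0.131,-0.397,0,0,0,-0.084]]'
python3 - <<'E'
from h import *
for f in ('w8','w9'):
    if f=='w9': cap('wrist','w9')
    p,d,c=load(f); X=cloud(c,d)
    m=(X[...,2]>.139)&(X[...,2]<.155)&(abs(X[...,0]-.455)<.03)&(abs(X[...,1]+.082)<.03);P=X[m]
    print(f,len(P),P.mean(0),np.median(P[:,2]),cv2.minEnclosingCircle(P[:,:2].astype(np.float32)*1000))
s=bot.observe();print(s['width'])
plan(((.4555,-.0822,.15),1.571))
E
```

```text
time_s: 37.48
ee_pos: [0.4382, -0.0017, 0.246]
ee_rot: [-3.141, -0.003, 3.003]
contact_force: [0.5, 0.4, 0.2]
width: 0.0059
grasp_force: 0.0
time_s: 37.98
ee_pos: [0.4544, -0.0813, 0.2466]
ee_rot: [3.14, -0.002, 3.138]
contact_force: [-0.5, 0.0, 0.2]
width: 0.0002
grasp_force: 0.0
w8 602 [ 0.45219746 -0.0763938   0.14550219] 0.14605253929417616 ((452.91119384765625, -78.15483093261719), 13.967620849609375)
w9 597 [ 0.45221498 -0.07976906  0.14583242] 0.14606940598596127 ((453.3298034667969, -80.99127197265625), 15.194926261901855)
0.0006398397105838989
[-0.006, -0.006, 0.484, 0.001, -0.001, -0.002] rows 1.5
```

```bash
python3 -m creep '[[0.005,0,0.2,0,0,0],[0.005,0,0.35,0,0,0],[0.005,0,0.45,0,0,0],[0.005,0,0.49,0,0,0],[0.005,0,0.49,0,0,0]]' && python3 -m creep '[[0,0,0.01,0,0,0],[0,0,0.02,0,0,0],[0,0,0.03,0,0,0],[0,0,0.03,0,0,0]]' && python3 -m creep '[[0,0,0.01,0,0,0],[0,0,0.015,0,0,0],[0,0,0.015,0,0,0]]'
```

```text
time_s: 38.65
ee_pos: [0.4536, -0.0816, 0.1495]
ee_rot: [3.141, -0.0, 3.139]
contact_force: [-0.5, -0.3, 0.1]
width: 0.0003
grasp_force: 0.0
time_s: 39.15
ee_pos: [0.4541, -0.0824, 0.1439]
ee_rot: [-3.141, 0.001, 3.138]
contact_force: [0.5, 0.1, 3.7]
width: 0.0003
grasp_force: 1.8
time_s: 39.52
ee_pos: [0.4541, -0.0824, 0.1408]
ee_rot: [-3.141, 0.001, 3.138]
contact_force: [1.4, 1.3, 5.7]
width: 0.0007
grasp_force: 2.9
```

```bash
python3 -m creep '[[0,0,0.01,0,0,0],[0,0,0.015,0,0,0],[0,0,0.015,0,0,0]]' && python3 -m creep '[[0,0,0.005,0,0,0],[0,0,0.01,0,0,0],[0,0,0.01,0,0,0]]'
```

```text
time_s: 39.9
ee_pos: [0.4541, -0.0824, 0.1382]
ee_rot: [-3.141, 0.001, 3.139]
contact_force: [-0.5, 1.3, 9.4]
width: 0.0005
grasp_force: 4.7
time_s: 40.28
ee_pos: [0.4542, -0.0825, 0.1379]
ee_rot: [-3.141, 0.003, 3.139]
contact_force: [-5.2, 2.4, 25.0]
width: 0.0007
grasp_force: 13.0
```

The nozzle bottomed out (25 N, 8 mm of travel). I'll retract, then go round behind the lid.

```bash
python3 -m creep '[[0,0,-0.1,0,0,0],[0,0,-0.3,0,0,0],[0,0,-0.6,0,0,0],[0,0,-0.99,0,0,0],[0,0,-0.99,0,0,0]]'
python3 - <<'E'
from h import *
cap('top','t4')
H=np.array([.5403,.2113]);ex=np.array([.9913,-.1316])
def w(xh,z): return (*(H+xh*ex),z)
W=[((.56,-.05,.34),1.5),((*(H+.04*ex-[0,.12]),.335),1.439),(w(.045,.325),1.439),(w(.045,.226),1.439)]
plan(*W)
pr=np.array([.045,.226])
for t in (1.5,1.35,1.2,1.05,.9,.75,.6,.45,.3,.2,.12):
    r=.138+.017*(1.57-t)/1.57
    q=np.array([-r*np.cos(t)+.009*np.sin(t)+.0095, .084+r*np.sin(t)+.009*np.cos(t)])
    print(t,np.round(q,4),'dx,dz',np.round([-(q-pr)[0]/.2,-(q-pr)[1]/.2],3)); pr=q
E
```

```text
time_s: 40.9
ee_pos: [0.4546, -0.0828, 0.3372]
ee_rot: [-3.139, 0.006, 3.138]
contact_force: [-0.1, 0.3, -0.4]
width: 0.0003
grasp_force: 0.0
[-0.527, 0.166, -0.011, -0.001, 0.004, 0.043] rows 1.8
[-0.051, 0.686, 0.025, 0.0, 0.0, 0.039] rows 2.2
[0.054, 0.595, 0.05, 0.0, 0.0, 0.0] rows 1.9
[0.0, 0.0, 0.495, 0.0, 0.0, 0.0] rows 1.6
1.5 [0.0087 0.223 ] dx,dz [0.182 0.015]
1.35 [-0.0125  0.2229] dx,dz [0.106 0.001]
1.2 [-0.0336  0.2196] dx,dz [0.106 0.017]
1.05 [-0.0542  0.2131] dx,dz [0.103 0.033]
0.9 [-0.0737  0.2034] dx,dz [0.098 0.048]
0.75 [-0.0918  0.1907] dx,dz [0.09  0.063]
0.6 [-0.108   0.1753] dx,dz [0.081 0.077]
0.45 [-0.1218  0.1574] dx,dz [0.069 0.089]
0.3 [-0.1328  0.1374] dx,dz [0.055 0.1  ]
0.2 [-0.1385  0.1232] dx,dz [0.028 0.071]
0.12 [-0.142   0.1113] dx,dz [0.018 0.059]
```

```bash
python3 -m creep '[[-0.17,0.05,0,0,0,0.01],[-0.35,0.1,0,0,0,0.02],[-0.527,0.166,0,0,0,0.043],[-0.527,0.166,0,0,0,0.043]]' && python3 -m creep '[[-0.02,0.2,0,0,0,0.02],[-0.04,0.45,0.01,0,0,0.04],[-0.05,0.686,0.02,0,0,0.04],[-0.05,0.686,0.02,0,0,0.04]]' && python3 -m creep '[[0.02,0.2,0.02,0,0,0],[0.04,0.4,0.04,0,0,0],[0.054,0.595,0.05,0,0,0],[0.054,0.595,0.05,0,0,0]]'
python3 - <<'E'
from h import *
H=np.array([.5403,.2113]);ex=np.array([.9913,-.1316])
plan((( *(H+.045*ex),.226),1.439))
c,d=cap('scene','s2')[:2]; cv2.imwrite('pics/s2b.png',cv2.resize(c[100:260,230:420],(665,560)))
E
```

```text
time_s: 41.45
ee_pos: [0.5601, -0.0487, 0.3307]
ee_rot: [3.141, -0.004, 3.072]
contact_force: [-0.2, -0.5, -0.6]
width: 0.0006
grasp_force: 0.0
time_s: 41.95
ee_pos: [0.5777, 0.089, 0.3283]
ee_rot: [-3.142, -0.003, 3.012]
contact_force: [-0.4, -0.1, 0.5]
width: 0.0006
grasp_force: 0.0
time_s: 42.45
ee_pos: [0.5833, 0.2068, 0.3184]
ee_rot: [-3.141, -0.002, 3.011]
contact_force: [0.6, 0.5, 0.1]
width: 0.0004
grasp_force: 0.0
[-0.01, -0.006, 0.462, -0.0, -0.001, 0.0] rows 1.5
```

View pics/s2b.png

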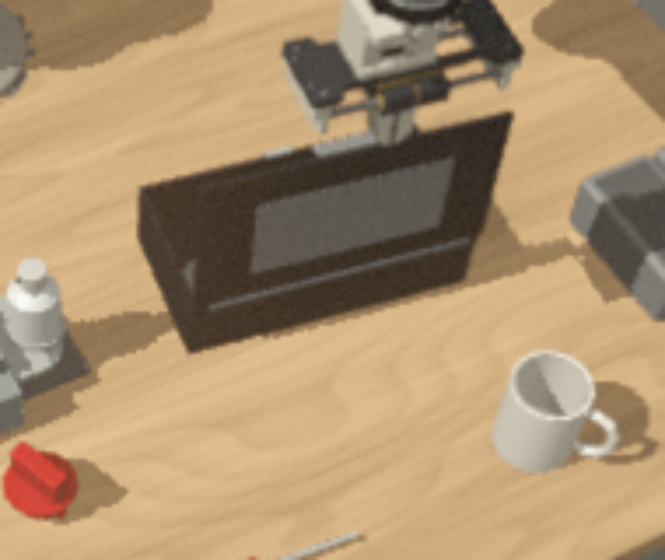

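The scene crop shows the closed fingers at (390,125) on the outer (+x) side of the lid, just above and behind its top edge. I'll go down and push.

```bash
python3 -m creep '[[-0.02,0,0.15,0,0,0],[-0.02,0,0.3,0,0,0],[-0.02,0,0.42,0,0,0],[-0.02,0,0.46,0,0,0],[-0.02,0,0.46,0,0,0]]' && python3 -m creep '[[0.05,0,0,0,0,0],[0.1,0,0,0,0,0],[0.15,0,0.01,0,0,0],[0.19,0,0.015,0,0,0],[0.19,0,0.015,0,0,0]]' && python3 -m creep '[[0.05,0,0,0,0,0],[0.1,0,0,0,0,0],[0.15,0,0.01,0,0,0],[0.21,0,0.02,0,0,0],[0.21,0,0.02,0,0,0]]'
python3 - <<'E'
from h import *
s=bot.observe();H=np.array([.5403,.2113]);ex=np.array([.9913,-.1316]); print('xh',(s['ee_pos'][:2]-H)@ex)
E
```

```text
time_s: 43.12
ee_pos: [0.5881, 0.2043, 0.2278]
ee_rot: [-3.141, -0.0, 3.007]
contact_force: [0.1, 0.3, 0.6]
width: 0.0004
grasp_force: 0.0
time_s: 43.75
ee_pos: [0.5497, 0.2108, 0.2249]
ee_rot: [3.141, 0.0, 3.009]
contact_force: [0.3, 0.0, -0.6]
width: 0.0008
grasp_force: 0.0
time_s: 44.38
ee_pos: [0.5071, 0.2163, 0.2204]
ee_rot: [-3.141, -0.002, 3.009]
contact_force: [-0.6, -0.4, 0.4]
width: 0.0005
grasp_force: 0.0
xh -0.03355091933236318
```

Run:
```python
from h import *
c,d,k=cap('scene','s3'); X=cloud(k,d); H=np.array([.5403,.2113]);ex=np.array([.9913,-.1316]);ey=np.array([.1316,.9913])
def lid(X):
    v=(X[...,:2]-H); a=v@ex; b=v@ey
    for lo,hi in ((-.14,-.09),(.06,.14)):
        m=(b>lo)&(b<hi)&(a>-.2)&(a<.03)&(X[...,2]>.095)&(X[...,2]<.275); 
        P=np.c_[a[m],X[...,2][m]]
        if len(P)>20:
            h=P[P[:,1]>P[:,1].max()-.006].mean(0); f=np.polyfit(P[:,1],P[:,0],1); print(len(P),'top',h.round(3),'ang',np.arctan2(1,-f[0]).round(3))
lid(X)
```

```text
643 top [-0.058  0.25 ] ang 1.194
854 top [-0.057  0.249] ang 1.197
```

The lid is at 1.2 rad, as computed. I'll continue the arc.

```bash
python3 -m creep '[[0.103,0,0.033,0,0,0],[0.2,0,0.08,0,0,0],[0.29,0,0.145,0,0,0],[0.37,0,0.22,0,0,0],[0.44,0,0.31,0,0,0]]' && python3 -m creep '[[0.03,0,0.05,0,0,0],[0.055,0,0.1,0,0,0],[0.083,0,0.17,0,0,0],[0.1,0,0.23,0,0,0],[0.1,0,0.23,0,0,0]]'
python3 - <<'E'
from h import *
s=bot.observe();H=np.array([.5403,.2113]);ex=np.array([.9913,-.1316]); print('xh',(s['ee_pos'][:2]-H)@ex)
E
```

```text
time_s: 45.05
ee_pos: [0.4216, 0.228, 0.1586]
ee_rot: [3.141, 0.002, 3.008]
contact_force: [1.9, -0.3, 0.4]
width: 0.0006
grasp_force: 0.8
time_s: 45.68
ee_pos: [0.4009, 0.2303, 0.1117]
ee_rot: [-3.141, -0.002, 3.008]
contact_force: [-0.2, -0.4, 0.2]
width: 0.0004
grasp_force: 0.0
xh -0.14072403080730397
```

```bash
python3 -m creep '[[0.03,0,0.02,0,0,0],[0.05,0,0.04,0,0,0],[0.06,0,0.06,0,0,0],[0.06,0,0.06,0,0,0]]' && python3 -m creep '[[0,0,0.01,0,0,0],[0,0,0.02,0,0,0],[0,0,0.03,0,0,0],[0,0,0.03,0,0,0]]'
```

```text
time_s: 46.18
ee_pos: [0.39, 0.2322, 0.1009]
ee_rot: [3.141, 0.001, 3.008]
contact_force: [0.3, 0.4, 0.1]
width: 0.0005
grasp_force: 0.2
time_s: 46.68
ee_pos: [0.3892, 0.232, 0.094]
ee_rot: [-3.141, -0.001, 3.008]
contact_force: [-1.4, 0.6, -0.3]
width: 0.0002
grasp_force: 0.0
```

```bash
python3 -m creep '[[0,0,0.01,0,0,0],[0,0,0.015,0,0,0],[0,0,0.015,0,0,0]]'; python3 -m creep '[[0,0,0.005,0,0,0],[0,0,0.01,0,0,0],[0,0,0.01,0,0,0]]'
```

```text
time_s: 47.05
ee_pos: [0.3894, 0.2321, 0.0926]
ee_rot: [3.142, -0.0, 3.008]
contact_force: [-4.6, -2.0, 14.7]
width: 0.0008
grasp_force: 7.7
time_s: 47.42
ee_pos: [0.3894, 0.2322, 0.0922]
ee_rot: [3.141, 0.001, 3.009]
contact_force: [-11.1, -4.2, 34.4]
width: 0.0008
grasp_force: 17.3
```

Run:
```python
from h import *
c,d,k=cap('scene','s4'); X=cloud(k,d); H=np.array([.5403,.2113]);ex=np.array([.9913,-.1316]);ey=np.array([.1316,.9913])
v=(X[...,:2]-H); a=v@ex; b=v@ey
for lo,hi in ((-.14,-.06),(.06,.14)):
    m=(b>lo)&(b<hi)&(a>-.165)&(a<-.02)&(X[...,2]>.07)&(X[...,2]<.2); f=np.polyfit(a[m],X[...,2][m],1); print(m.sum(),f, np.polyval(f,[-.16,0]))
```

```text
831 [-0.29170576  0.07734338] [0.1240163  0.07734338]
762 [-0.26190504  0.07947455] [0.12137936 0.07947455]
```

```bash
python3 -m creep '[[0,0,-0.1,0,0,0],[0,0,-0.3,0,0,0],[0,0,-0.6,0,0,0],[0,0,-0.8,0,0,0]]' && python3 -m creep '[[0.25,0,-0.1,0,0,0],[0.4,0,-0.2,0,0,0],[0.4,0,-0.2,0,0,0]]'
python3 - <<'E'
from h import *
for n in ('scene','top'):
    c,d,k=cap(n,n[0]+'5'); X=cloud(k,d); H=np.array([.5403,.2113]);ex=np.array([.9913,-.1316]);ey=np.array([.1316,.9913])
    v=(X[...,:2]-H); a=v@ex; b=v@ey
    for lo,hi in ((-.14,-.06),(.06,.14)):
        m=(b>lo)&(b<hi)&(a>-.165)&(a<-.02)&(X[...,2]>.07)&(X[...,2]<.13); f=np.polyfit(a[m],X[...,2][m],1); print(n,m.sum(),f.round(4), np.polyval(f,[-.16,0]).round(4))
    cv2.imwrite(f'pics/{n}5b.png',cv2.resize(c,(800,600)))
E
```

```text
time_s: 47.98
ee_pos: [0.39, 0.2323, 0.2519]
ee_rot: [3.14, 0.002, 3.008]
contact_force: [1.0, 0.0, -0.5]
width: 0.0005
grasp_force: 0.0
time_s: 48.35
ee_pos: [0.3095, 0.2432, 0.2908]
ee_rot: [3.14, 0.002, 3.01]
contact_force: [0.7, -0.2, -0.3]
width: 0.0005
grasp_force: 0.0
scene 707 [0.0017 0.0915] [0.0912 0.0915]
scene 646 [0.0035 0.0922] [0.0916 0.0922]
top 1378 [-0.0002  0.0922] [0.0923 0.0922]
top 1317 [0.0044 0.0926] [0.0919 0.0926]
```

View pics/scene5b.png

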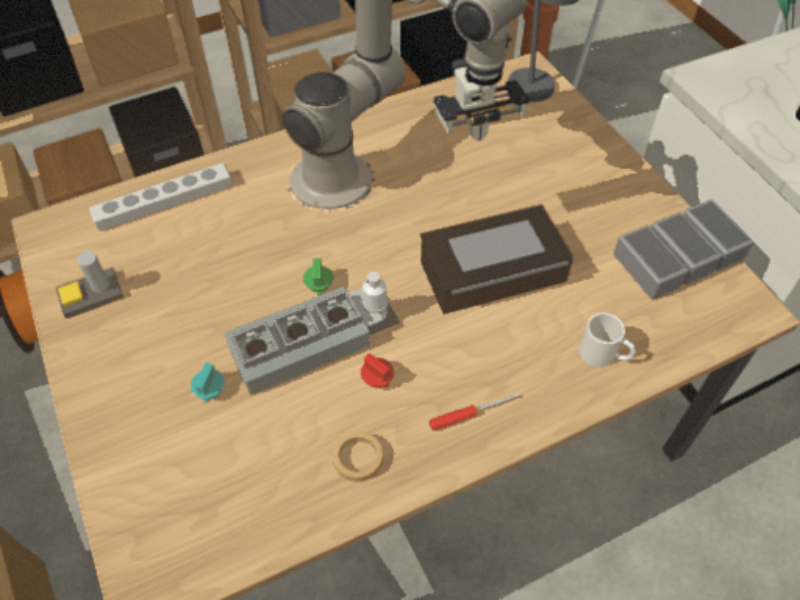

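View pics/top5b.png

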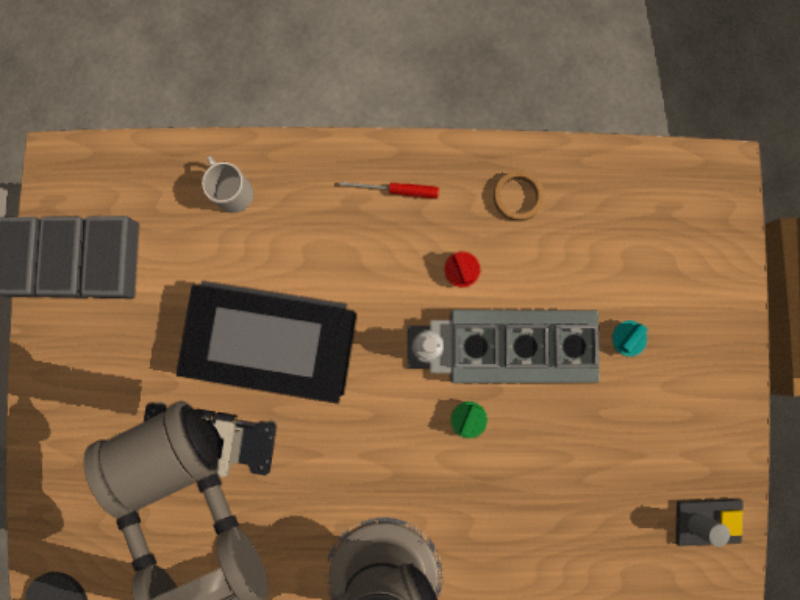

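Both pictures show the lid shut flat: the slope is about 0 and the top is at z 0.092. The three ports are empty at (475,346), (526,346) and (575,346), the bystanders and coloured plugs have not moved, and the gripper is clear. I'm handing the job in.

```bash
python3 -c "
from cell import bot
print(bot.close_job())"
```

```text
the job is handed in; nothing more can be done
None
```

The job is handed in: all four spent filters are in the waste case, the nozzle was pressed fully down once, the lid is shut past its catch, and the mug, tape and screwdriver were not moved; the hand-in returned no verdict.

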